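# Hold a badge shell under the desk badge press

### The arm

A 6-joint arm with a two-finger parallel gripper is mounted at the origin on a cart in front of the work surface, level with it; the furniture and walls round the work are solid. World frame = base frame: x ahead of the robot, y to its left, z up, the work surface at z = 0. Lengths are in mm, angles in rad, forces in N, time in s.
With the tool pointing down it reaches from about 350 to 775 mm from the base axis. Payload 7.3 kg.
Tool frame: the origin (TCP) lies at the very end of the fingers, on their centre line; the grasp point (between the pads) lies 19 mm behind it; z points along the fingers, y is the line along which they close (so a half turn about z gives the same grasp; the last joint's range is limited). The gripper opens to 92 mm and grips with 3 to 60 N. Pads are 19 mm wide; open, the fingers measure 130 mm over their backs; the gripper's body (75 mm by 190 mm) begins 47 mm behind the grasp point.
Start: joints at [-1.317, 0.342, 1.524, -0, 1.275, -0.146], TCP at [204.371, -483.609, 226.741] pointing down, gripper open.
Joint ranges: [-2.53, 2.53], [-0.77, 2.02], [0.04, 2.7], [-1, 4.14], [0.28, 2.66], [-3.11, 3.11]. Speed limits (rad/s): [2.57, 2.57, 3.14, 3.14, 3.14, 3.14].

### API

Orientations are given as [roll, pitch, yaw] about the fixed x, y, z axes, in that order (R = Rz(yaw) Ry(pitch) Rx(roll)).
In Python, from plant import bot gives the robot as it stands.
- The arm moves only by the tool send_rows, never from a script. Its argument "rows" is a list of rows, each an object of numbers: "x", "y", "z": the shift along the tool's x, y, z in units of 0.2 m (1.0 is 0.2 m); "ax", "ay", "az": the turn, a rotation vector about the tool's x, y, z in units of 60 degrees (1.0 is 60 degrees); "jaw": the opening, from -1 (shut) to 1 (fully open), so that 0 is half open. In form: [{"x": .., "y": .., "z": .., "ax": .., "ay": .., "az": .., "jaw": ..}, ...]. A call has exactly 10 rows; each row is the pose to reach, as a shift and turn from the pose commanded when the call began, along the tool's axes at that moment; what a row does not reach only later rows make up. A row lasts 1/8 s, in which the tool goes at most 62.5 mm and 10.7 degrees, less where a joint would pass 70% of its speed; a pose out of reach is approached as far as the arm can. A call with a number of a shift or a turn outside -1 to 1 is refused whole. A call with a gripper value outside its range is refused whole. The fingers move at their own pace and stop on an object; the grip force is fixed at half the most. Time passes only in rows, so rows that repeat a pose let the fingers close, or fill a call up. It gives the time, the measured TCP pose, the force, the opening and the grip force at its end, in the units of the state.
- bot.get_obs(): the state, without advancing time (a new reading comes with each control period).
- bot.capture(name): name is "scene" or "top" or "wrist"; returns (picture, depth): 480x640x3 uint8, red, green, blue; 480x640 float32, mm along the optical axis (not along the pixel's ray), 0 where there is no reading.
- bot.camera_model(name): a dict with "vertical_fov" (degrees; the focal length in pixels is half the picture's height over the tangent of half this angle, whatever the lens; pixels are square), "cx", "cy" (the principal point, pixels), "R" (3x3) and "t" (3): a world point X has camera coordinates R X + t; the wrist camera has in their place "T_tool_cam" (4x4, takes a point from camera to tool coordinates, whose origin is the TCP and whose axes are the flange's). Camera axes: x right, y down, z forward; pixel columns grow to the right and rows downward; lengths in mm; the calibration is good to about 2 mm. A picture is of the moment at which its call begins: read the wrist's pose just before it. camera_model takes no time and is no camera call.
- bot.close_job(): hands the job in; it is judged then, once.
The state is a dict: "time": time; "joint_positions": joint angles; "dq": joint speeds; "tau": joint torques, N m; "tool_pos": TCP position; "tcp_rot": TCP orientation; "contact_force": force on the tool from outside, world axes, zero at the start; "moment": the same for the moment, N m; "grip_width": finger opening in mm; "finger_force": force on a finger pad.
Only numpy, scipy, OpenCV 4.12 (cv2) and the standard library are available. Lean on these libraries where they do the work, as an engineer would, in place of code of your own. Each camera call takes 0.05 s, during which the arm holds its last target. There are 200 camera calls.

### The job

Make ready a badge in the little press on the desk: set the large domed steel shell (not the smaller shell, nor the flat pin back) rim down over the boss in the pocket of the pulled-out tray and let go of it, then slide the tray fully home under the ram. Then push the round handle on top of the press down by 20 mm against its spring, so that the pad bears on the shell, without driving it to the bottom of its stroke, and finish while still holding it there: the program ends with the handle held down. Leave the other things on the desk where they are.

Things in the scene. Friction and masses are not known exactly. Their poses are not given: they have to be found in the camera images.
- press: White press fixed to the desk; shifts and turns only. Origin on the desk (z = 0) under the ram axis. In its own frame (mm): base x -50 to 50, y 55 to -280; rails beside the tray to z = 24; column x 62 to 90, y -25 to 25; head x -26 to 90, y -25 to 25, z 87 to 117, bushing radius 16 to z = 123. The tray slides along its y.
- tray (a joint): Slide of the grey tray along the press's own y: 0 = fully home (pocket under the ram), 0.12 m = pulled out to the -y side; friction about 2 N, stays where left. Block 80 x 80 x 28 mm about the pocket with a tongue 50 mm wide towards -y, top at z = 40 mm. The pocket is a round hole of 52 mm diameter.
- seat (a point): Centre of the pocket's seat on the tray, at z = 37 mm, 3 mm below the tray's top when unloaded. x, y, z axes as the press's. The seat is a steel plate with a boss of 35 mm diameter, 7 mm tall with a 3 mm chamfer, that goes up inside the shell. The plate is sprung: it sinks under load, 1.6 N to start and 0.4 N per mm.
- tray_post_top (a point): Top centre of the black upright post on the tray's tongue for moving the tray: 14 mm diameter, 40 mm tall, its top at z = 80 mm; 105 mm towards the press's -y from the pocket centre.
- ram (a joint): Downward travel of the ram with its handle: 0 = up (rest), 0.032 m = bottom of the stroke. Return spring: about 2.2 N to start and 0.2 N per mm. With the tray home and the shell seated the pad touches the shell after 10 mm of travel and from there pushes the sprung seat down too (about 0.6 N per mm in all; some 11 N at 20 mm).
- handle_top (a point): Centre of the flat top (44 mm diameter) of the round black handle, 52 mm wide and 24 mm tall; at rest the top is at z = 182 mm. It moves down with the ram.
- ram_unit: The moving ram in one piece: the round handle on top, a steel stem of 16 mm diameter, and at its lower end a black pad of 36 mm diameter. Origin at the centre of the pad's underside, at z = 63 mm at rest, 119 mm below handle_top.
- badge_shell: The large shell, to be used: plain steel cap, outside diameter 46 mm, 16 mm tall, closed top with bevelled edge (top flat 36 mm, sides vertical from 0 to 12 mm), open below (inside diameter 40 mm, 12 mm deep). Lies on the desk rim down. Origin at the centre of its underside (rim plane), z up through the closed top. 35 g.
- small_shell: A smaller steel shell of 30 mm diameter, 12 mm tall, of the same outer shape: does not fit, leave it. Origin at the centre of its underside.
- pin_back: Flat steel disc of 46 mm diameter, 4 mm thick, with a small pin bar on top (8 mm in all): leave it. Origin at the centre of its underside.
- tin: Round food tin, 75 mm diameter, 58 mm tall; bystander, origin at the centre of its underside.
- earbuds: White rounded earbud case, 47 x 60 x 24 mm; bystander, origin at the centre of its underside.
- hub: Black USB hub, 34 x 92 x 14 mm; bystander, origin at the centre of its underside.
- desk_mouse: Black mouse, 120 x 66 x 39 mm; bystander, origin at the centre of its underside.
- pencil_sharpener: Small metal sharpener, 15 x 25 x 14 mm; bystander, origin at the centre of its underside.
Not all that is in view belongs to the job. Leave any orange or red look-alike of the badge_shell alone.

How it is judged (in metres and radians):
On the way, in this order (a step that is already met when the one before it is completed fails the run):
1. the large shell sits rim down on the seat of the pulled-out tray, let go (horizontal distance between badge_shell and seat below 0.006 m and z of badge_shell in the frame of seat between -0.004 and 0.003 m and angle between badge_shell's own z axis and vertical below 0.12 rad and value of joint tray above 0.08 m and contact force between the fingers and badge_shell below 0.1 N), for 0.2 s.
2. the tray is fully home with the shell still on its seat, the handle not yet pushed (horizontal distance between badge_shell and seat below 0.006 m and z of badge_shell in the frame of seat between -0.004 and 0.003 m and angle between badge_shell's own z axis and vertical below 0.12 rad and value of joint tray below 0.004 m and value of joint ram below 0.006 m), for 0.1 s.
At the end, for the whole second after the job is handed in: The tray is home within 4 mm, the large shell sits rim down on its seat (within 6 mm of the centre, within 0.12 rad of level), and the robot itself holds the handle 15 to 25 mm down, still, the pad pressing on the shell with more than 2 N, through the last second (horizontal distance between badge_shell and seat below 0.006 m and z of badge_shell in the frame of seat between -0.004 and 0.003 m and angle between badge_shell's own z axis and vertical below 0.12 rad and value of joint tray below 0.004 m and value of joint ram between 0.015 and 0.025 m and velocity of joint ram between -0.01 and 0.01 m/s and contact force between ram_unit and badge_shell above 2 N and contact force between any of the fingers, the arm and ram_unit above 3 N); the arm keeps its last pose, push and grip.
It fails at once if the handle is driven to the bottom of its stroke (29 mm or more down) (value of joint ram above 0.029 m).
It fails at once if another thing on the desk is shifted by more than 30 mm (distance of any of small_shell, pin_back, tin, earbuds, hub, desk_mouse, pencil_sharpener from where it was at the start of the episode above 0.03 m).
It also fails if it takes over 51 s, if anything falls off the work surface, if the arm or the gripper's body presses on something with over 40 N, if the wrist force passes 120 N, or if a joint passes its speed limit or range.

## Working session

There is one attempt and no reset: what is moved stays moved. The work goes in short steps, Python scripts to look and compute and a tool call to move; the robot and the scene stay as the last step left them, time stands still between calls to the robot, and variables do not carry over. Pictures are saved under pics/ and viewed, at most 10 in all, crops included, and the job is handed in when it is done.

Besides the shell and the picture viewer there is one more tool, called after "Call:" by a JSON object that holds its "fn" and its "kwargs". send_rows: Moves the arm, as the interface text tells. Its arguments: {"type":"object","properties":{"rows":{"type":"array","items":{"type":"object","properties":{"x":{"type":"number","minimum":-1,"maximum":1},"y":{"type":"number","minimum":-1,"maximum":1},"z":{"type":"number","minimum":-1,"maximum":1},"ax":{"type":"number","minimum":-1,"maximum":1},"ay":{"type":"number","minimum":-1,"maximum":1},"az":{"type":"number","minimum":-1,"maximum":1},"jaw":{"type":"number"}}}}},"required":["rows"]}

```bash
ls; mkdir -p pics; python3 - <<'E'
from plant import bot
import cv2,numpy as np
o=bot.get_obs();print(o)
for n in ("scene","top"):
    p,d=bot.capture(n);np.savez(f"{n}0.npz",p=p,d=d);cv2.imwrite(f"pics/{n}0.png",p[:,:,::-1]);m=bot.camera_model(n);print(n,m)
print(bot.camera_model("wrist"))
E
```

```text
pics
{'time': 0.0, 'joint_positions': array([-1.31702071e+00,  3.42702024e-01,  1.52500561e+00,  4.04703389e-05,
        1.27536978e+00, -1.45977682e-01]), 'dq': array([-3.50041281e-04, -5.66943276e-04, -8.38309261e-04, -1.36119576e-03,
       -5.34832949e-05,  1.20578792e-03]), 'tau': array([-1.67257822e-03, -4.31255865e+01, -2.44218671e+01,  7.18111242e-02,
        5.61797374e-02, -9.93968547e-05]), 'tool_pos': array([ 204.26876662, -483.20642695,  226.05967314]), 'tcp_rot': array([-3.14012931e+00, -2.54261267e-04,  3.99741299e-01]), 'contact_force': array([ 0.27945685, -0.70333256, -0.24492556]), 'moment': array([-0.05675684, -0.00667048,  0.01968823]), 'finger_force': 0.0, 'grip_width': 91.42070311482861}
scene {'vertical_fov': 46.44314909040003, 'cx': 316.43089961099724, 'cy': 232.3680230503656, 'R': array([[ 0.98601408, -0.16649443, -0.00747308],
       [-0.12782329, -0.72670032, -0.67495767],
       [ 0.10694601,  0.666473  , -0.73781861]]), 't': array([-518.50018969,  161.49135059, 1803.64919372])}
top {'vertical_fov': 45.360799846631004, 'cx': 314.7383256224014, 'cy': 240.17362498080638, 'R': array([[ 0.09664091, -0.99530942,  0.00443851],
       [-0.97370448, -0.09546557, -0.20684757],
       [ 0.20630106,  0.01566814, -0.97836311]]), 't': array([ -65.8658091 ,  533.69412872, 1423.80475891])}
{'vertical_fov': 64.33249405025704, 'cx': 319.5618428154808, 'cy': 236.3765610852844, 'T_tool_cam': array([[-9.45934228e-04, -9.63114907e-01, -2.69088797e-01,
         7.20876214e+01],
       [ 9.99999515e-01, -8.36893714e-04, -5.19936015e-04,
         1.37301209e-01],
       [ 2.75559404e-04, -2.69089158e-01,  9.63115231e-01,
        -1.58682570e+02],
       [ 0.00000000e+00,  0.00000000e+00,  0.00000000e+00,
         1.00000000e+00]])}
```

View pics/scene0.png

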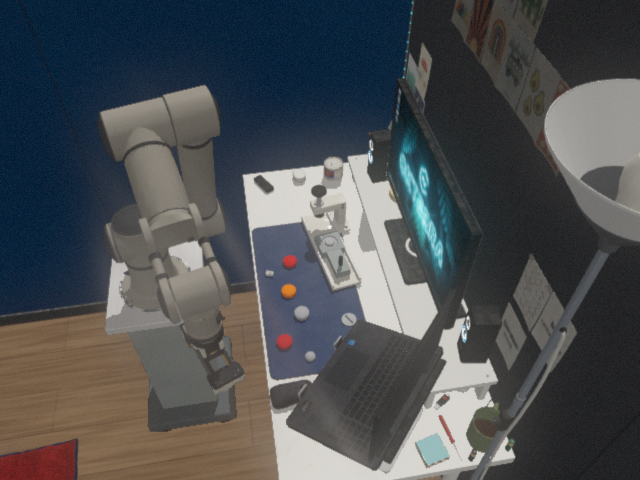

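View pics/top0.png

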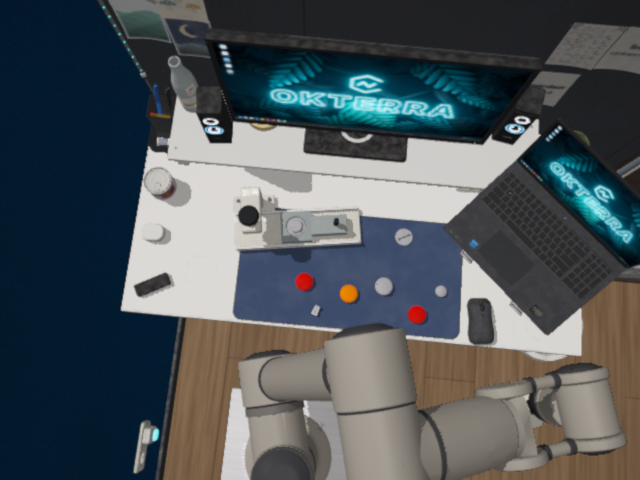

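The scene view shows the press with the tray out, at about (330,245). In the top view: handle (248,215), pocket (296,226), post (338,223), large shell (384,286), small shell (441,291), pin back (403,237).

```bash
cat > h.py <<'E'
import numpy as np,cv2
from plant import bot
def K(m): return 240/np.tan(np.radians(m["vertical_fov"]/2))
def wpose(o):
    from scipy.spatial.transform import Rotation as Rn
    return Rn.from_euler("xyz",o["tcp_rot"]).as_matrix(),np.array(o["tool_pos"])
def cam(n,o=None):
    m=bot.camera_model(n)
    if n=="wrist":
        R,p=wpose(o);T=m["T_tool_cam"]
        Rc=R@T[:3,:3];c=R@T[:3,3]+p
    else: Rc=m["R"].T;c=-Rc@m["t"]
    return Rc,c,K(m),m["cx"],m["cy"]
def pts(C,d):
    Rc,c,f,cx,cy=C;v,u=np.mgrid[:480,:640]
    return (np.stack([(u-cx)/f*d,(v-cy)/f*d,d],-1)@Rc.T)+c
def ray(C,u,v,z):
    Rc,c,f,cx,cy=C;r=Rc@np.array([(u-cx)/f,(v-cy)/f,1.]);return c+r*(z-c[2])/r[2]
def proj(C,X):
    Rc,c,f,cx,cy=C;q=(np.asarray(X)-c)@Rc;return f*q[...,0]/q[...,2]+cx,f*q[...,1]/q[...,2]+cy
E
python3 - <<'E'
from h import *
for n,A in (("top",dict(handle=(248,215,16,182),post=(338,223,12,80),pocket=(296,226,12,40),shell=(384,286,14,16),small=(441,291,10,12),pin=(403,237,12,4))),("scene",dict(handle=(319,190,12,182),post=(340,257,12,80),shell=(302,313,11,16),small=(310,356,9,12)))):
    D=np.load(n+"0.npz");C=cam(n);P=pts(C,D["d"]);hsv=cv2.cvtColor(D["p"],cv2.COLOR_RGB2HSV)
    for k,(u,v,r,z) in A.items():
        s=np.s_[v-r:v+r+1,u-r:u+r+1];Q=P[s].reshape(-1,3);h=hsv[s].reshape(-1,3)
        q=Q[abs(Q[:,2]-z)<6]
        print(n,k,"ray",ray(C,u,v,z).round(1),"depth n",len(q),q.mean(0).round(1) if len(q) else "",  ((q.max(0)+q.min(0))/2).round(1) if len(q) else "",np.ptp(q,axis=0).round(0) if len(q) else "")
        # colour blob
        m=(h[:,2]<70) if k in("handle","post") else (h[:,1]<60)&(h[:,2]>90)
        m=m.reshape(2*r+1,-1).astype(np.uint8);cc=cv2.connectedComponentsWithStats(m)
        if cc[0]>1:
            i=1+cc[2][1:,4].argmax();c=cc[3][i]+[u-r,v-r];print("   blob",cc[2][i],c.round(1),ray(C,*c,z).round(1))
D=np.load("top0.npz");p=D["p"]
cv2.imwrite("pics/crop.png",cv2.resize(p[170:310,220:460,::-1],None,fx=3.3,fy=3.3,interpolation=cv2.INTER_CUBIC))
E
```

```text
top handle ray [556.3 147.8 182. ] depth n 323 [555.8 148.3 181.2] [556.  147.9 181.9] [52. 48. 12.]
   blob [  7   7  20  20 309] [248.5 215.5] [555.3 146.5 182. ]
top post ray [582.8 -68.8  80. ] depth n 22 [590.1 -63.1  78.6] [589.7 -63.1  78.5] [13. 11.  7.]
   blob [ 8  8  5  7 25] [335.8 221.9] [585.2 -63.1  80. ]
top pocket ray [573.9  39.   40. ] depth n 511 [574.3  39.2  39.9] [573.6  39.2  40. ] [72. 69. 12.]
   blob [  0   0  25  25 625] [296. 226.] [573.9  39.   40. ]
top shell ray [ 442.1 -204.5   16. ] depth n 216 [ 441.3 -202.9   15.3] [ 442.5 -202.3   16. ] [43. 43. 12.]
   blob [  4   5  19  19 279] [383.2 285.8] [ 442.6 -202.3   16. ]
top small ray [ 444.1 -353.9   12. ] depth n 102 [ 443.2 -352.1   10.5] [ 439.7 -351.5   11.6] [43. 46. 11.]
   blob [  4   4  12  13 125] [440.6 290.9] [ 444.3 -352.8   12. ]
top pin ray [ 580.2 -247.     4. ] depth n 473 [ 580.3 -247.2    2.4] [ 581.5 -247.4    4. ] [71. 68. 12.]
   blob [  4   3  18  18 259] [403.5 236.7] [ 581.2 -248.4    4. ]
scene handle ray [560.2 144.9 182. ] depth n 127 [558.8 145.5 181.5] [559.7 147.6 181.8] [49. 53. 12.]
scene post ray [591.3 -63.1  80. ] depth n 14 [592.5 -64.1  78.5] [592.9 -64.2  79.8] [11. 17. 12.]
scene shell ray [ 446.3 -208.5   16. ] depth n 139 [ 444.7 -203.8   15.2] [ 443.8 -195.    15.9] [44. 65. 12.]
   blob [  2   2  18  17 207] [301.6 312.2] [ 445.5 -205.4   16. ]
scene small ray [ 447.1 -355.8   12. ] depth n 78 [ 447.1 -354.8   10.8] [ 453.7 -353.8   11.7] [42. 55. 11.]
   blob [  0   3  15  16 165] [307.6 357.5] [ 439.6 -359.4   12. ]
```

View pics/crop.png

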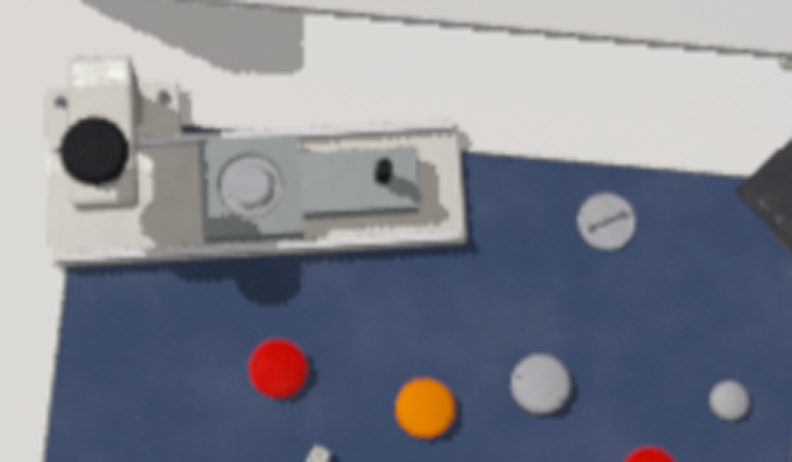

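The crop shows the shell at (540,383), the pocket with its boss at (250,184) and the post top at (383,168). The heights agree with the given sizes. Post-to-handle is 213 mm, so the tray is about 108 mm out, and the pocket is near (573.5, 40). I'll move toward the shell, turning to yaw about -1.25.

Call:
{"fn": "send_rows", "kwargs": {"rows": [{"x":0.1,"y":-0.05,"az":0.1,"jaw":1},{"x":0.25,"y":-0.12,"az":0.2,"jaw":1},{"x":0.4,"y":-0.2,"az":0.35,"jaw":1},{"x":0.6,"y":-0.3,"az":0.5,"jaw":1},{"x":0.75,"y":-0.36,"az":0.6,"jaw":1},{"x":0.82,"y":-0.41,"az":0.7,"jaw":1},{"x":0.82,"y":-0.41,"az":0.79,"jaw":1},{"x":0.82,"y":-0.41,"az":0.79,"jaw":1},{"x":0.82,"y":-0.41,"az":0.79,"jaw":1},{"x":0.82,"y":-0.41,"az":0.79,"jaw":1}]}}

```text
schema error: expected keys x, y, z, ax, ay, az, jaw
```

Call:
{"fn": "send_rows", "kwargs": {"rows": [{"x":0.1,"y":-0.05,"z":0,"ax":0,"ay":0,"az":0.1,"jaw":1},{"x":0.25,"y":-0.12,"z":0,"ax":0,"ay":0,"az":0.2,"jaw":1},{"x":0.4,"y":-0.2,"z":0,"ax":0,"ay":0,"az":0.35,"jaw":1},{"x":0.6,"y":-0.3,"z":0,"ax":0,"ay":0,"az":0.5,"jaw":1},{"x":0.75,"y":-0.36,"z":0,"ax":0,"ay":0,"az":0.6,"jaw":1},{"x":0.82,"y":-0.41,"z":0,"ax":0,"ay":0,"az":0.7,"jaw":1},{"x":0.82,"y":-0.41,"z":0,"ax":0,"ay":0,"az":0.79,"jaw":1},{"x":0.82,"y":-0.41,"z":0,"ax":0,"ay":0,"az":0.79,"jaw":1},{"x":0.82,"y":-0.41,"z":0,"ax":0,"ay":0,"az":0.79,"jaw":1},{"x":0.82,"y":-0.41,"z":0,"ax":0,"ay":0,"az":0.79,"jaw":1}]}}

```text
time: 1.35
tool_pos: [323.3, -344.4, 226.6]
tcp_rot: [-3.142, 0.0, -0.427]
contact_force: [0.1, -1.0, -0.5]
grip_width: 91.9
finger_force: 0.0
```

```bash
cat >> h.py <<'E'
def go(X,yaw=None):
    o=bot.get_obs();R,p=wpose(o);d=R.T@(np.array(X)-p)
    print("t",round(o["time"],2),"pos",p.round(1),"rpy",o["tcp_rot"].round(3),"F",o["contact_force"].round(1),"w",round(o["grip_width"],1),"q",o["joint_positions"].round(2))
    print("units",(d/200).round(3),"mm",d.round(1),"az",None if yaw is None else round(np.degrees(o["tcp_rot"][2]-yaw)/60,3))
E
python3 -c "
from h import *
go([443,-203,150],-1.25)"
```

```text
t 1.35 pos [ 323.3 -344.4  226.6] rpy [-3.142  0.    -0.427] F [ 0.1 -1.  -0.5] w 91.9 q [-0.98  0.25  1.66 -0.    1.23  1.02]
units [ 0.252 -0.891  0.383] mm [  50.4 -178.3   76.6] az 0.786
```

Call:
{"fn": "send_rows", "kwargs": {"rows": [{"x":0.03,"y":-0.1,"z":0.05,"ax":0,"ay":0,"az":0.1,"jaw":1},{"x":0.08,"y":-0.25,"z":0.1,"ax":0,"ay":0,"az":0.2,"jaw":1},{"x":0.12,"y":-0.45,"z":0.2,"ax":0,"ay":0,"az":0.35,"jaw":1},{"x":0.18,"y":-0.65,"z":0.28,"ax":0,"ay":0,"az":0.5,"jaw":1},{"x":0.22,"y":-0.8,"z":0.33,"ax":0,"ay":0,"az":0.65,"jaw":1},{"x":0.25,"y":-0.89,"z":0.38,"ax":0,"ay":0,"az":0.75,"jaw":1},{"x":0.25,"y":-0.89,"z":0.38,"ax":0,"ay":0,"az":0.786,"jaw":1},{"x":0.25,"y":-0.89,"z":0.38,"ax":0,"ay":0,"az":0.786,"jaw":1},{"x":0.25,"y":-0.89,"z":0.38,"ax":0,"ay":0,"az":0.786,"jaw":1},{"x":0.25,"y":-0.89,"z":0.38,"ax":0,"ay":0,"az":0.786,"jaw":1}]}}

```text
time: 2.6
tool_pos: [442.7, -203.3, 150.9]
tcp_rot: [-3.141, -0.0, -1.251]
contact_force: [-0.6, 0.3, -0.4]
grip_width: 92.1
finger_force: 0.0
```

```bash
python3 - <<'E'
from h import *
o=bot.get_obs();C=cam("wrist",o);p,d=bot.capture("wrist");cv2.imwrite("pics/w1.png",p[:,:,::-1])
hsv=cv2.cvtColor(p,cv2.COLOR_RGB2HSV);P=pts(C,d)
u,v=proj(C,[443,-203,16.]);print("expect",u,v)
m=((P[...,2]>12)&(P[...,2]<22)&(np.hypot(P[...,0]-443,P[...,1]+203)<45)).astype(np.uint8)
n,_,s,c=cv2.connectedComponentsWithStats(m);i=1+s[1:,4].argmax();print(s[i],c[i]);q=P[m>0];print(len(q),q.mean(0),(q.max(0)+q.min(0))/2,np.ptp(q,axis=0))
q=P[(abs(P[...,2]-16)<2)&(m>0)];print("ctr",cv2.minEnclosingCircle(q[:,:2].astype(np.float32)),np.median(q,axis=0))
go([443,-203,5],-1.25)
E
```

```text
expect 318.8065972145184 225.17340315621445
[ 289  194   57   56 2466] [317.42944039 221.70600162]
2466 [ 444.88139355 -205.22995766   15.97936312] [ 444.68734736 -204.25647055   15.55030201] [45.22340516 45.51900635  7.07396552]
ctr ((444.49072265625, -204.2899932861328), 22.343915939331055) [ 444.69775722 -205.08090365   16.43543525]
t 2.65 pos [ 442.7 -203.3  150.9] rpy [-3.141 -0.    -1.251] F [-0.1  0.8  0.7] w 91.7 q [-0.59  0.35  1.74 -0.    1.05  2.23]
units [-0.001 -0.001  0.729] mm [ -0.2  -0.3 145.9] az -0.001
```

View pics/w1.png

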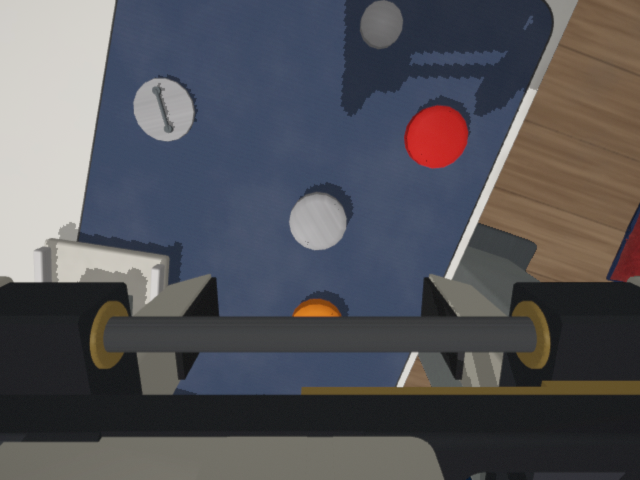

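The wrist view shows the large shell at (317,222). That puts it at (444.6, -204.5) with its top at 16 mm and 45 mm across, as it should be. I'll descend and grip.

Call:
{"fn": "send_rows", "kwargs": {"rows": [{"x":0.008,"y":-0.007,"z":0.1,"ax":0,"ay":0,"az":0,"jaw":1},{"x":0.008,"y":-0.007,"z":0.3,"ax":0,"ay":0,"az":0,"jaw":1},{"x":0.008,"y":-0.007,"z":0.5,"ax":0,"ay":0,"az":0,"jaw":0.6},{"x":0.008,"y":-0.007,"z":0.62,"ax":0,"ay":0,"az":0,"jaw":0.4},{"x":0.008,"y":-0.007,"z":0.7,"ax":0,"ay":0,"az":0,"jaw":0.4},{"x":0.008,"y":-0.007,"z":0.724,"ax":0,"ay":0,"az":0,"jaw":0.4},{"x":0.008,"y":-0.007,"z":0.724,"ax":0,"ay":0,"az":0,"jaw":0.2},{"x":0.008,"y":-0.007,"z":0.724,"ax":0,"ay":0,"az":0,"jaw":-0.2},{"x":0.008,"y":-0.007,"z":0.724,"ax":0,"ay":0,"az":0,"jaw":-0.2},{"x":0.008,"y":-0.007,"z":0.724,"ax":0,"ay":0,"az":0,"jaw":-0.2}]}}

```text
time: 3.9
tool_pos: [445.1, -204.4, 6.6]
tcp_rot: [-3.141, -0.001, -1.25]
contact_force: [-0.4, 0.3, 4.6]
grip_width: 43.9
finger_force: 30.0
```

```bash
python3 -c "
from h import *
go([573.5,40,160],-1.25)"
```

```text
t 3.9 pos [ 445.1 -204.4    6.6] rpy [-3.141e+00 -1.000e-03 -1.250e+00] F [-0.4  0.3  4.6] w 43.9 q [-0.59  0.58  1.87 -0.    0.69  2.23]
units [-0.957 -0.995 -0.767] mm [-191.3 -198.9 -153.5] az -0.0
```

Call:
{"fn": "send_rows", "kwargs": {"rows": [{"x":0,"y":0,"z":-0.1,"ax":0,"ay":0,"az":0,"jaw":-0.2},{"x":-0.02,"y":-0.02,"z":-0.3,"ax":0,"ay":0,"az":0,"jaw":-0.2},{"x":-0.12,"y":-0.12,"z":-0.5,"ax":0,"ay":0,"az":0,"jaw":-0.2},{"x":-0.3,"y":-0.3,"z":-0.65,"ax":0,"ay":0,"az":0,"jaw":-0.2},{"x":-0.5,"y":-0.5,"z":-0.75,"ax":0,"ay":0,"az":0,"jaw":-0.2},{"x":-0.7,"y":-0.7,"z":-0.767,"ax":0,"ay":0,"az":0,"jaw":-0.2},{"x":-0.85,"y":-0.88,"z":-0.767,"ax":0,"ay":0,"az":0,"jaw":-0.2},{"x":-0.93,"y":-0.97,"z":-0.767,"ax":0,"ay":0,"az":0,"jaw":-0.2},{"x":-0.957,"y":-0.995,"z":-0.767,"ax":0,"ay":0,"az":0,"jaw":-0.2},{"x":-0.957,"y":-0.995,"z":-0.767,"ax":0,"ay":0,"az":0,"jaw":-0.2}]}}

```text
time: 5.15
tool_pos: [572.9, 40.0, 159.1]
tcp_rot: [3.141, -0.0, -1.25]
contact_force: [0.0, -0.1, 0.4]
grip_width: 44.2
finger_force: 30.0
```

```bash
python3 - <<'E'
from h import *
o=bot.get_obs();C=cam("wrist",o);p,d=bot.capture("wrist");cv2.imwrite("pics/w2.png",p[:,:,::-1]);P=pts(C,d);np.savez("w2.npz",p=p,P=P)
print("expect pocket",proj(C,[573.5,40,40.]),"post",proj(C,[590,-63,80.]),"tcp",proj(C,[573.5,40,160.]))
m=(abs(P[...,2]-80)<4)&(np.hypot(P[...,0]-590,P[...,1]+63)<25);q=P[m];print("post",len(q),q.mean(0) if len(q) else 0,(q.max(0)+q.min(0))/2 if len(q) else 0, np.ptp(q,axis=0) if len(q) else 0)
m=(abs(P[...,2]-44)<2.)&(np.hypot(P[...,0]-573.5,P[...,1]-40)<26);q=P[m];print("boss",len(q),q.mean(0) if len(q) else 0, (q.max(0)+q.min(0))/2 if len(q) else 0,np.ptp(q,axis=0) if len(q) else 0)
go([573.5,40,42])
E
```

```text
expect pocket (np.float64(318.3353568806568), np.float64(229.56907403798593)) post (np.float64(346.9827946842375), np.float64(74.56171077245321)) tcp (np.float64(318.10013255433245), np.float64(296.5921517153108))
post 489 [592.17883779 -63.38421703  80.41596758] [592.2301734  -63.59012417  79.69429249] [13.53107681 13.6062601   7.01337848]
boss 1432 [576.42820826  38.35856837  44.36180854] [570.99963334  39.3605665   44.00157122] [44.18960225 32.73509443  3.99423032]
t 5.2 pos [572.8  39.5 159.2] rpy [ 3.141 -0.    -1.251] F [-0.5  0.7 -0.6] w 43.5 q [-0.06  0.49  1.48 -0.    1.17  2.76]
units [-0.001 -0.004  0.586] mm [ -0.3  -0.9 117.2] az None
```

View pics/w2.png

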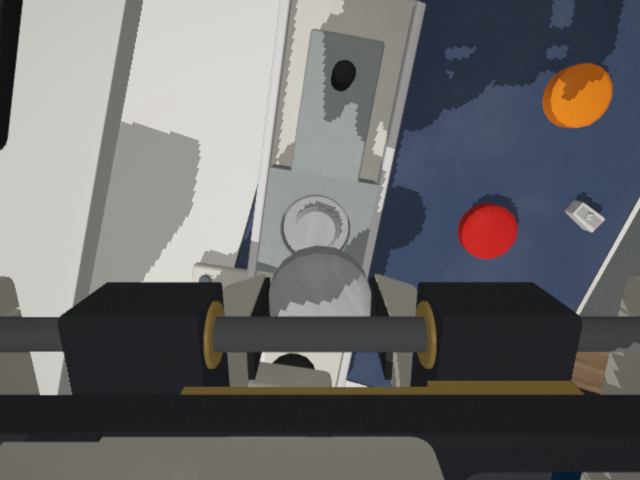

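The shell is held level at (320,290), and the pocket is visible at (316,225). Next I'll measure both in this same view.

```bash
python3 - <<'E'
from h import *
D=np.load("w2.npz");P=D["P"];p=D["p"]
def comp(m,c,name):
    m=cv2.morphologyEx(m.astype(np.uint8),cv2.MORPH_OPEN,np.ones((3,3)));n,l,s,cc=cv2.connectedComponentsWithStats(m)
    for i in range(1,n):
        if s[i,4]>300:
            q=P[l==i];print(name,s[i],cc[i].round(1),q.mean(0).round(1),((q.max(0)+q.min(0))/2).round(1),np.ptp(q,axis=0).round(1))
near=np.hypot(P[...,0]-575,P[...,1]-39)<45
comp((P[...,2]>42)&(P[...,2]<48)&near,0,"boss")
comp((P[...,2]>38.5)&(P[...,2]<41.5)&near,0,"top")
comp((P[...,2]<38.5)&(P[...,2]>33)&near,0,"ring")
comp((P[...,2]>165)&(P[...,2]<175)&near,0,"shelltop")
o=bot.get_obs();C=cam("wrist",o)
g=cv2.GaussianBlur(cv2.cvtColor(p,cv2.COLOR_RGB2GRAY),(3,3),0)[170:260,260:370]
cv2.imwrite("pics/c2.png",cv2.resize(g,None,fx=6,fy=6,interpolation=cv2.INTER_CUBIC))
E
```

```text
boss [ 294  208   44   40 1408] [315.3 227.9] [576.4  38.4  44.5] [575.7  39.4  44.6] [33.3 32.7  5.2]
top [287 168  44  26 605] [306.1 181.1] [593.3   8.2  40.5] [591.4   7.3  40.1] [31.8 19.8  2.8]
top [ 323  169   49   94 1166] [350.5 210.9] [555.2  19.1  40.6] [559.   24.4  40. ] [49.5 60.6  3. ]
top [ 261  190   41   78 1210] [276.2 224.5] [604.6  46.3  40.5] [603.1  47.8  40. ] [29.2 61.   3. ]
shelltop [ 227  254  186   63 6001] [319.7 289.4] [575.1  33.  168.7] [576.3  35.3 170. ] [71.8 35.5 10. ]
```

View pics/c2.png

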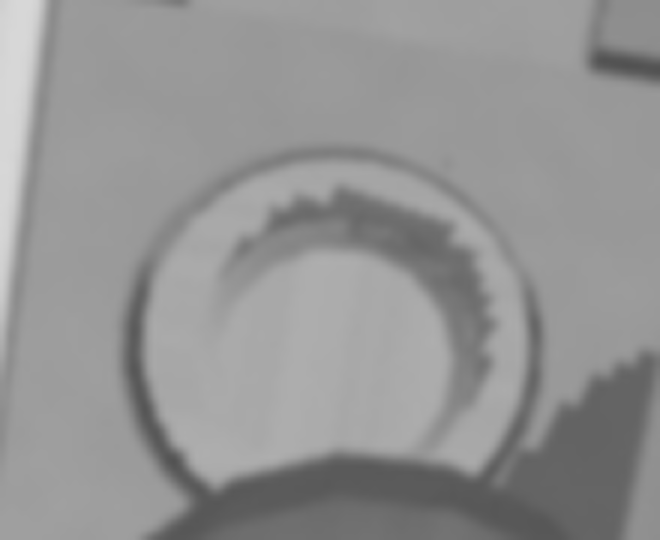

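```bash
python3 - <<'E'
from h import *
from scipy.optimize import least_squares
o=bot.get_obs();C=cam("wrist",o)
# rim points clicked on the crop, upper edge of hole at z=40
pk=np.array([(127,345),(541,345),(338,150),(150,255),(525,260),(240,172),(440,172),(150,435)])/6+[260,170]
W=np.array([ray(C,u,v,40) for u,v in pk])
f=least_squares(lambda a:np.hypot(W[:,0]-a[0],W[:,1]-a[1])-26,[575,39]);print(f.x,f.fun.round(1))
f=least_squares(lambda a:np.hypot(W[:,0]-a[0],W[:,1]-a[1])-a[2],[575,39,26]);print(f.x,f.fun.round(1))
go([575.8,39,42])
E
```

```text
[575.27191049  39.5254862 ] [ 0.2 -0.3 -0.3  0.2  0.3 -0.2  0.3 -0.2]
[575.28329007  39.50714343  25.98081419] [ 0.2 -0.3 -0.3  0.2  0.3 -0.2  0.3 -0.1]
t 5.2 pos [572.8  39.5 159.2] rpy [ 3.141 -0.    -1.251] F [-0.5  0.7 -0.6] w 43.5 q [-0.06  0.49  1.48 -0.    1.17  2.76]
units [ 0.007 -0.014  0.586] mm [  1.4  -2.8 117.2] az None
```

Call:
{"fn": "send_rows", "kwargs": {"rows": [{"x":0.005,"y":-0.0125,"z":0.08,"ax":0,"ay":0,"az":0,"jaw":-0.2},{"x":0.005,"y":-0.0125,"z":0.22,"ax":0,"ay":0,"az":0,"jaw":-0.2},{"x":0.005,"y":-0.0125,"z":0.36,"ax":0,"ay":0,"az":0,"jaw":-0.2},{"x":0.005,"y":-0.0125,"z":0.46,"ax":0,"ay":0,"az":0,"jaw":-0.2},{"x":0.005,"y":-0.0125,"z":0.51,"ax":0,"ay":0,"az":0,"jaw":-0.2},{"x":0.005,"y":-0.0125,"z":0.54,"ax":0,"ay":0,"az":0,"jaw":-0.2},{"x":0.005,"y":-0.0125,"z":0.56,"ax":0,"ay":0,"az":0,"jaw":-0.2},{"x":0.005,"y":-0.0125,"z":0.57,"ax":0,"ay":0,"az":0,"jaw":-0.2},{"x":0.005,"y":-0.0125,"z":0.575,"ax":0,"ay":0,"az":0,"jaw":-0.2},{"x":0.005,"y":-0.0125,"z":0.575,"ax":0,"ay":0,"az":0,"jaw":-0.2}]}}

```text
time: 6.45
tool_pos: [576.1, 40.1, 44.6]
tcp_rot: [-3.141, -0.0, -1.251]
contact_force: [-0.6, -0.4, -0.6]
grip_width: 44.1
finger_force: 30.0
```

Call:
{"fn": "send_rows", "kwargs": {"rows": [{"x":0,"y":0,"z":0.004,"ax":0,"ay":0,"az":0,"jaw":-0.2},{"x":0,"y":0,"z":0.006,"ax":0,"ay":0,"az":0,"jaw":-0.2},{"x":0,"y":0,"z":0.006,"ax":0,"ay":0,"az":0,"jaw":0.1},{"x":0,"y":0,"z":0.006,"ax":0,"ay":0,"az":0,"jaw":0.3},{"x":0,"y":0,"z":0.006,"ax":0,"ay":0,"az":0,"jaw":0.5},{"x":0,"y":0,"z":0.006,"ax":0,"ay":0,"az":0,"jaw":0.5},{"x":0,"y":0,"z":-0.1,"ax":0,"ay":0,"az":0,"jaw":0.5},{"x":0,"y":0,"z":-0.25,"ax":0,"ay":0,"az":0,"jaw":0.5},{"x":0.1,"y":0,"z":-0.4,"ax":0,"ay":0,"az":0,"jaw":0.5},{"x":0.1,"y":0,"z":-0.4,"ax":0,"ay":0,"az":0,"jaw":0.5}]}}

```text
time: 7.7
tool_pos: [584.1, 20.0, 126.7]
tcp_rot: [-3.137, -0.003, -1.252]
contact_force: [-0.8, 0.7, 0.2]
grip_width: 69.0
finger_force: 0.0
```

```bash
python3 - <<'E'
from h import *
o=bot.get_obs();C=cam("wrist",o);p,d=bot.capture("wrist");cv2.imwrite("pics/w3.png",p[:,:,::-1]);P=pts(C,d)
for n,X,z,r in(("shell",(575,39.5),53,35),("post",(592,-63),80,25)):
    m=(abs(P[...,2]-z)<3)&(np.hypot(P[...,0]-X[0],P[...,1]-X[1])<r);q=P[m];print(n,len(q),q.mean(0).round(1),((q.max(0)+q.min(0))/2).round(1),np.ptp(q,axis=0).round(1))
    if n=="shell":
        m=(q[:,2]>51.5)&(np.hypot(q[:,0]-575,q[:,1]-39.5)<15);A=np.c_[q[m][:,:2],np.ones(m.sum())];print("tilt",np.linalg.lstsq(A,q[m][:,2],rcond=None)[0][:2])
go([592,-63.5,110])
E
```

```text
shell 3317 [576.4  38.9  53.1] [575.9  40.2  53. ] [45.3 45.1  6. ]
tilt [-0.00199967  0.00111431]
post 590 [592.4 -63.6  80.5] [592.2 -63.6  80. ] [13.6 13.5  5.7]
t 7.75 pos [582.7  20.7 125. ] rpy [-3.140e+00 -1.000e-03 -1.251e+00] F [-0.3  0.4 -0.6] w 68.8 q [-0.1   0.54  1.5  -0.    1.1   2.73]
units [0.414 0.088 0.075] mm [82.9 17.7 15. ] az None
```

View pics/w3.png

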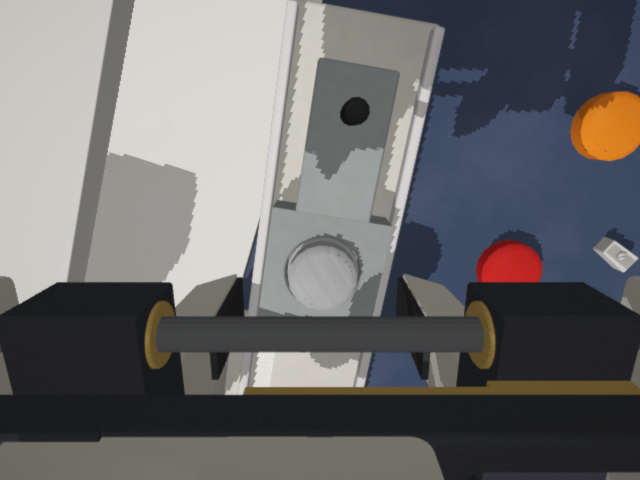

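The shell is seated: its top is at 53 mm, level and centred at about (323,273). Next I'll go over the post, descend and grip it.

Call:
{"fn": "send_rows", "kwargs": {"rows": [{"x":0.1,"y":0.02,"z":0,"ax":0,"ay":0,"az":0,"jaw":0.3},{"x":0.25,"y":0.05,"z":0,"ax":0,"ay":0,"az":0,"jaw":0.2},{"x":0.38,"y":0.085,"z":0,"ax":0,"ay":0,"az":0,"jaw":0},{"x":0.415,"y":0.088,"z":0.05,"ax":0,"ay":0,"az":0,"jaw":0},{"x":0.415,"y":0.088,"z":0.18,"ax":0,"ay":0,"az":0,"jaw":0},{"x":0.415,"y":0.088,"z":0.3,"ax":0,"ay":0,"az":0,"jaw":0},{"x":0.415,"y":0.088,"z":0.385,"ax":0,"ay":0,"az":0,"jaw":0},{"x":0.415,"y":0.088,"z":0.385,"ax":0,"ay":0,"az":0,"jaw":-0.4},{"x":0.415,"y":0.088,"z":0.385,"ax":0,"ay":0,"az":0,"jaw":-0.8},{"x":0.415,"y":0.088,"z":0.385,"ax":0,"ay":0,"az":0,"jaw":-0.8}]}}

```text
time: 9.0
tool_pos: [592.3, -63.3, 48.3]
tcp_rot: [-3.14, -0.001, -1.25]
contact_force: [-0.3, 0.6, 0.9]
grip_width: 20.3
finger_force: 0.0
```

```bash
python3 -c "
from h import *
go([592.3-.167*109,-63.6+.986*109,48])"
```

```text
t 9.0 pos [592.3 -63.3  48.3] rpy [-3.14e+00 -1.00e-03 -1.25e+00] F [-0.3  0.6  0.9] w 20.3 q [-0.24  0.65  1.54 -0.    0.95  2.59]
units [-0.537 -0.082  0.001] mm [-107.5  -16.4    0.2] az None
```

Call:
{"fn": "send_rows", "kwargs": {"rows": [{"x":0,"y":0,"z":0,"ax":0,"ay":0,"az":0,"jaw":-0.85},{"x":0,"y":0,"z":0,"ax":0,"ay":0,"az":0,"jaw":-0.85},{"x":-0.02,"y":-0.003,"z":0,"ax":0,"ay":0,"az":0,"jaw":-0.85},{"x":-0.08,"y":-0.012,"z":0,"ax":0,"ay":0,"az":0,"jaw":-0.85},{"x":-0.16,"y":-0.024,"z":0,"ax":0,"ay":0,"az":0,"jaw":-0.85},{"x":-0.24,"y":-0.037,"z":0,"ax":0,"ay":0,"az":0,"jaw":-0.85},{"x":-0.32,"y":-0.049,"z":0,"ax":0,"ay":0,"az":0,"jaw":-0.85},{"x":-0.39,"y":-0.06,"z":0,"ax":0,"ay":0,"az":0,"jaw":-0.85},{"x":-0.42,"y":-0.064,"z":0,"ax":0,"ay":0,"az":0,"jaw":-0.85},{"x":-0.42,"y":-0.064,"z":0,"ax":0,"ay":0,"az":0,"jaw":-0.85}]}}

```text
time: 10.25
tool_pos: [578.8, 22.2, 48.1]
tcp_rot: [-3.138, -0.0, -1.25]
contact_force: [5.1, 2.1, 6.0]
grip_width: 13.4
finger_force: 30.0
```

```bash
python3 -c "
from h import *
go([592.3-.167*109,-63.6+.986*109,48])"
```

```text
t 10.25 pos [578.8  22.2  48.1] rpy [-3.138 -0.    -1.25 ] F [5.1 2.1 6. ] w 13.4 q [-0.09  0.63  1.59  0.    0.92  2.73]
units [-0.11  -0.012  0.001] mm [-22.   -2.4   0.1] az None
```

Call:
{"fn": "send_rows", "kwargs": {"rows": [{"x":-0.03,"y":-0.002,"z":0,"ax":0,"ay":0,"az":0,"jaw":-0.85},{"x":-0.06,"y":-0.004,"z":0,"ax":0,"ay":0,"az":0,"jaw":-0.85},{"x":-0.08,"y":-0.006,"z":0,"ax":0,"ay":0,"az":0,"jaw":-0.85},{"x":-0.095,"y":-0.008,"z":0,"ax":0,"ay":0,"az":0,"jaw":-0.85},{"x":-0.105,"y":-0.009,"z":0,"ax":0,"ay":0,"az":0,"jaw":-0.85},{"x":-0.11,"y":-0.01,"z":0,"ax":0,"ay":0,"az":0,"jaw":-0.85},{"x":-0.115,"y":-0.01,"z":0,"ax":0,"ay":0,"az":0,"jaw":-0.85},{"x":-0.12,"y":-0.01,"z":0,"ax":0,"ay":0,"az":0,"jaw":-0.85},{"x":-0.12,"y":-0.01,"z":0,"ax":0,"ay":0,"az":0,"jaw":-0.85},{"x":-0.12,"y":-0.01,"z":0,"ax":0,"ay":0,"az":0,"jaw":-0.85}]}}

```text
time: 11.5
tool_pos: [575.2, 44.7, 48.2]
tcp_rot: [-3.134, -0.002, -1.251]
contact_force: [11.2, 0.7, 0.1]
grip_width: 13.0
finger_force: 30.0
```

```bash
python3 - <<'E'
from h import *
go([592.3-.167*109,-63.6+.986*109,48])
E
```

```text
t 11.5 pos [575.2  44.7  48.2] rpy [-3.134e+00 -2.000e-03 -1.251e+00] F [11.2  0.7  0.1] w 13.0 q [-0.06  0.62  1.6   0.    0.91  2.77]
units [0.002 0.007 0.001] mm [0.4 1.3 0.2] az None
```

Call:
{"fn": "send_rows", "kwargs": {"rows": [{"x":0,"y":-0.004,"z":0,"ax":0,"ay":0,"az":0,"jaw":-0.85},{"x":-0.004,"y":-0.008,"z":0,"ax":0,"ay":0,"az":0,"jaw":-0.85},{"x":-0.008,"y":-0.01,"z":0,"ax":0,"ay":0,"az":0,"jaw":-0.85},{"x":-0.012,"y":-0.012,"z":0,"ax":0,"ay":0,"az":0,"jaw":-0.85},{"x":-0.016,"y":-0.013,"z":0,"ax":0,"ay":0,"az":0,"jaw":-0.85},{"x":-0.02,"y":-0.014,"z":0,"ax":0,"ay":0,"az":0,"jaw":-0.85},{"x":-0.022,"y":-0.014,"z":0,"ax":0,"ay":0,"az":0,"jaw":-0.85},{"x":-0.024,"y":-0.014,"z":0,"ax":0,"ay":0,"az":0,"jaw":-0.85},{"x":-0.024,"y":-0.014,"z":0,"ax":0,"ay":0,"az":0,"jaw":-0.85},{"x":-0.024,"y":-0.014,"z":0,"ax":0,"ay":0,"az":0,"jaw":-0.85}]}}

```text
time: 12.75
tool_pos: [575.2, 45.0, 48.2]
tcp_rot: [-3.139, -0.008, -1.25]
contact_force: [6.3, -22.3, 3.6]
grip_width: 13.3
finger_force: 30.0
```

The push has met the stop (Fy -22 N with no travel). I'll release and rise.

Call:
{"fn": "send_rows", "kwargs": {"rows": [{"x":0.018,"y":0,"z":0,"ax":0,"ay":0,"az":0,"jaw":-0.85},{"x":0.018,"y":0,"z":0,"ax":0,"ay":0,"az":0,"jaw":-0.5},{"x":0.018,"y":0,"z":0,"ax":0,"ay":0,"az":0,"jaw":-0.2},{"x":0.018,"y":0,"z":0,"ax":0,"ay":0,"az":0,"jaw":0},{"x":0.018,"y":0,"z":-0.05,"ax":0,"ay":0,"az":0,"jaw":0},{"x":0.018,"y":0,"z":-0.2,"ax":0,"ay":0,"az":0,"jaw":0},{"x":0.018,"y":0,"z":-0.4,"ax":0,"ay":0,"az":0,"jaw":-0.3},{"x":0.018,"y":0,"z":-0.65,"ax":0,"ay":0,"az":0,"jaw":-1},{"x":0.018,"y":0,"z":-0.9,"ax":0,"ay":0,"az":0,"jaw":-1},{"x":0.018,"y":0,"z":-0.9,"ax":0,"ay":0,"az":0,"jaw":-1}]}}

```text
time: 14.0
tool_pos: [576.0, 46.1, 232.6]
tcp_rot: [-3.133, -0.004, -1.25]
contact_force: [-1.1, 0.4, 0.1]
grip_width: 10.4
finger_force: 0.0
```

```bash
python3 - <<'E'
from h import *
o=bot.get_obs();C=cam("wrist",o);p,d=bot.capture("wrist");P=pts(C,d)
for n,X,z,r in(("post",(575,45),80,25),("handle",(557,148),182,35)):
    m=(abs(P[...,2]-z)<4)&(np.hypot(P[...,0]-X[0],P[...,1]-X[1])<r);q=P[m];print(n,len(q),len(q) and (q.mean(0).round(1),((q.max(0)+q.min(0))/2).round(1),np.ptp(q,axis=0).round(1)))
print("tool moved?",bot.get_obs()["tool_pos"])
p,d=bot.capture("scene");cv2.imwrite("pics/s4.png",cv2.resize(p[160:310,240:400,::-1],None,fx=4,fy=4,interpolation=cv2.INTER_CUBIC))
go([557.5,148.3,205])
E
```

```text
post 216 (array([575.3,  43.8,  80.4]), array([575.2,  44.1,  79.5]), array([13.3, 13.6,  6.5]))
handle 244 (array([555.9, 126.2, 180.9]), array([554.2, 126.4, 180.9]), array([19.9,  8.1,  5.7]))
tool moved? [574.69684549  46.09580299 229.73893559]
t 14.1 pos [573.8  46.1 227.8] rpy [-3.141 -0.    -1.25 ] F [-0.3 -0.1 -0.5] w 2.7 q [-0.05  0.43  1.38 -0.    1.33  2.77]
units [-0.511 -0.083  0.114] mm [-102.1  -16.7   22.8] az None
```

View pics/s4.png

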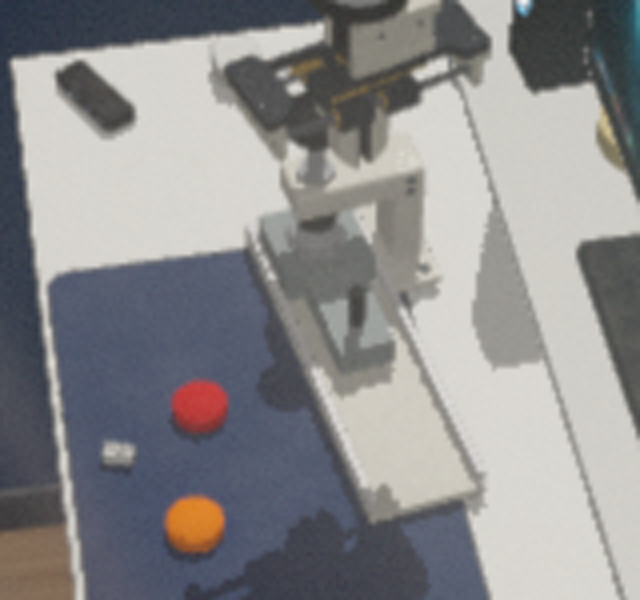

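The tray is home: the post-to-handle distance is 105 mm, and the scene view shows the tray under the ram. I'll move over the handle with the fingers closed.

Call:
{"fn": "send_rows", "kwargs": {"rows": [{"x":-0.06,"y":-0.01,"z":0,"ax":0,"ay":0,"az":0,"jaw":-1},{"x":-0.18,"y":-0.03,"z":0,"ax":0,"ay":0,"az":0,"jaw":-1},{"x":-0.32,"y":-0.055,"z":0,"ax":0,"ay":0,"az":0,"jaw":-1},{"x":-0.44,"y":-0.075,"z":0,"ax":0,"ay":0,"az":0,"jaw":-1},{"x":-0.5,"y":-0.085,"z":0,"ax":0,"ay":0,"az":0,"jaw":-1},{"x":-0.508,"y":-0.085,"z":0.04,"ax":0,"ay":0,"az":0,"jaw":-1},{"x":-0.508,"y":-0.085,"z":0.09,"ax":0,"ay":0,"az":0,"jaw":-1},{"x":-0.508,"y":-0.085,"z":0.14,"ax":0,"ay":0,"az":0,"jaw":-1},{"x":-0.508,"y":-0.085,"z":0.14,"ax":0,"ay":0,"az":0,"jaw":-1},{"x":-0.508,"y":-0.085,"z":0.14,"ax":0,"ay":0,"az":0,"jaw":-1}]}}

```text
time: 15.35
tool_pos: [558.4, 147.4, 199.4]
tcp_rot: [-3.141, -0.0, -1.251]
contact_force: [0.0, 0.4, -0.1]
grip_width: 0.4
finger_force: 0.0
```

```bash
python3 - <<'E'
from h import *
go([558,147.8,162])
E
```

```text
t 15.35 pos [558.4 147.4 199.4] rpy [-3.141 -0.    -1.251] F [ 0.   0.4 -0.1] w 0.4 q [ 0.13  0.46  1.42 -0.    1.26  2.95]
units [-0.003  0.001  0.187] mm [-0.5  0.3 37.4] az None
```

Call:
{"fn": "send_rows", "kwargs": {"rows": [{"x":0,"y":0,"z":0.02,"ax":0,"ay":0,"az":0,"jaw":-1},{"x":0,"y":0,"z":0.05,"ax":0,"ay":0,"az":0,"jaw":-1},{"x":0,"y":0,"z":0.07,"ax":0,"ay":0,"az":0,"jaw":-1},{"x":0,"y":0,"z":0.08,"ax":0,"ay":0,"az":0,"jaw":-1},{"x":0,"y":0,"z":0.095,"ax":0,"ay":0,"az":0,"jaw":-1},{"x":0,"y":0,"z":0.11,"ax":0,"ay":0,"az":0,"jaw":-1},{"x":0,"y":0,"z":0.125,"ax":0,"ay":0,"az":0,"jaw":-1},{"x":0,"y":0,"z":0.137,"ax":0,"ay":0,"az":0,"jaw":-1},{"x":0,"y":0,"z":0.137,"ax":0,"ay":0,"az":0,"jaw":-1},{"x":0,"y":0,"z":0.137,"ax":0,"ay":0,"az":0,"jaw":-1}]}}

```text
time: 16.6
tool_pos: [558.2, 147.8, 172.2]
tcp_rot: [-3.141, -0.0, -1.251]
contact_force: [-3.5, -0.1, 5.0]
grip_width: 0.6
finger_force: 2.6
```

Call:
{"fn": "send_rows", "kwargs": {"rows": [{"x":0,"y":0,"z":0.008,"ax":0,"ay":0,"az":0,"jaw":-1},{"x":0,"y":0,"z":0.016,"ax":0,"ay":0,"az":0,"jaw":-1},{"x":0,"y":0,"z":0.024,"ax":0,"ay":0,"az":0,"jaw":-1},{"x":0,"y":0,"z":0.032,"ax":0,"ay":0,"az":0,"jaw":-1},{"x":0,"y":0,"z":0.04,"ax":0,"ay":0,"az":0,"jaw":-1},{"x":0,"y":0,"z":0.047,"ax":0,"ay":0,"az":0,"jaw":-1},{"x":0,"y":0,"z":0.051,"ax":0,"ay":0,"az":0,"jaw":-1},{"x":0,"y":0,"z":0.051,"ax":0,"ay":0,"az":0,"jaw":-1},{"x":0,"y":0,"z":0.051,"ax":0,"ay":0,"az":0,"jaw":-1},{"x":0,"y":0,"z":0.051,"ax":0,"ay":0,"az":0,"jaw":-1}]}}

```text
time: 17.85
tool_pos: [558.3, 147.8, 162.9]
tcp_rot: [-3.141, -0.0, -1.251]
contact_force: [-4.8, -1.4, 11.1]
grip_width: 0.9
finger_force: 5.4
```

```bash
python3 - <<'E'
from h import *
p,d=bot.capture("scene");P=pts(cam("scene"),d)
m=(abs(P[...,2]-80)<5)&(np.hypot(P[...,0]-575,P[...,1]-44)<25);q=P[m];print("post",len(q),len(q) and q.mean(0).round(1))
go([558,147.8,162])
E
```

```text
post 14 [574.9  44.4  78.5]
t 17.9 pos [558.2 147.7 162.9] rpy [-3.141 -0.    -1.25 ] F [-4.3 -0.7 10.4] w 0.7 q [ 0.13  0.49  1.47 -0.    1.18  2.95]
units [-0.001  0.001  0.005] mm [-0.1  0.2  0.9] az None
```

The handle is 19–20 mm down with about 10.5–11 N on it, which matches the given spring, and the tray is still home. I'll hand the job in.

```bash
python3 -c "
from plant import bot
print(bot.close_job())"
```

```text
the job is handed in; nothing more can be done
None
```

The job is handed in, with no verdict returned: the large shell went onto its seat, the tray is fully home, and the arm is holding the handle about 19 mm down at about 10.5–11 N.

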